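# Open the access panel of a bench instrument

## Robot

A 7-joint arm with a two-finger parallel gripper is mounted at the origin on the work surface. World frame = base frame: x ahead of the robot, y to its left, z up, the work surface at z = 0. Lengths are in m, angles in degrees, forces in N, time in s.
With the tool pointing down it reaches from about 0.35 to 0.775 m from the base axis. Payload 3.1 kg.
Tool frame: the origin (TCP) lies at the very end of the fingers, on their centre line; the grasp point (between the pads) lies r.grasp_offset behind it (r.grasp_offset is the distance from the TCP to the grasp point, in m); x points along the fingers, y is the direction in which the jaws open and shut, and the axes are right-handed (so a half turn about x gives the same grasp; the last joint's range is limited). The gripper opens to 85 mm and grips with 20 to 120 N. Pads are 22 mm wide; open, the fingers measure 114 mm over their backs; the gripper's body (76 mm by 85 mm) begins 54 mm behind the grasp point. The pads swing forward as they close: fully open they stand 13 mm farther back than shut.
Start: joints at [-74.124, 17.813, 0.802, 86.603, -0.252, 75.585, -1.558], TCP at [0.172, 0.522, 0.231] pointing down, gripper open.
Joint ranges: [-154.91, 154.91], [-16.99, 109.72], [-72.82, 74.43], [7.12, 147.25], [-82.49, 262.49], [11.32, 116.49], [-174.64, 174.64]. Speed limits (degrees/s): [159.86, 159.86, 180, 180, 180, 180, 180].

## Interface

Orientations are given as a 3x3 rotation matrix whose columns are the frame's x, y, z axes.
In Python, from station import r gives the robot as it stands.
- The arm moves only by the shell command python3 -m crank 'ROWS'. ROWS is JSON, one flat list of numbers, 5 for each row, row after row: the shift along the tool's x, y, z in cm, then the turn about the tool's x in degrees, then the opening, from 0 (shut) to 1 (fully open). A call has 1 to 10 rows; each row is the pose to reach, as a shift and turn from the pose commanded when the call began, along the tool's axes at that moment; what a row does not reach only later rows make up. A row lasts 1/8 s, in which the tool goes at most 62.5 mm and 10.7 degrees, less where a joint would pass 70% of its speed; a pose out of reach is approached as far as the arm can. A call with a gripper value outside its range is refused whole. The fingers move at their own pace and stop on an object; the grip force is fixed at half the most. Time passes only in rows, so rows that repeat a pose let the fingers close. It gives the time, the measured TCP pose, the force and the opening at its end, in the units of the state.
- r.sense(): the state, without advancing time (a new reading comes with each control period).
- r.camera(name): name is "side" or "top"; returns a dict with "img" (480x640x3 uint8, red, green, blue), "depth" (480x640 float32, m along the optical axis (not along the pixel's ray), 0 where there is no reading), "vfov" (degrees; the focal length in pixels is half the picture's height over the tangent of half this angle, whatever the lens; pixels are square), "cx", "cy" (the principal point, pixels), "origin" and "orientation" of the camera in the world. Camera axes: x right, y down, z forward; pixel columns grow to the right and rows downward; lengths in m; the calibration is good to about 2 mm. A picture is of the moment at which its call begins.
- r.hand_in(): hands the job in, once; it reports no verdict.
The state is a dict: "time_s": time; "joint_positions": joint angles; "joint_vel": joint speeds; "joint_efforts": joint torques, N m; "eef_pos": TCP position; "tcp_rot": TCP orientation; "contact_force": force on the tool from outside, world axes, zero at the start; "torque": the same for the moment, N m; "finger_gap": finger opening in m.
Only numpy, scipy, OpenCV 4.12 (cv2) and the standard library are available. Lean on these libraries where they do the work, as an engineer would, in place of code of your own. Each camera call takes 0.05 s, during which the arm holds its last target. There are 200 camera calls.

## Task

Take the screwdriver from its holder and give the two slotted fasteners on the instrument a quarter turn anticlockwise with it, as far as they go, so that their tongues swing clear of the access panel. Then stand the screwdriver tip-down in its holder again, fully home. Then lift the freed panel off by its handle and lay it gently, flat and handle up, in the empty steel tray beside the holder; do not disturb the glassware.

Things in the scene. Friction and masses are not known exactly. Their poses are not given: they have to be found in the camera images.
- instrument: fixed white instrument housing, 150 (x) x 250 (y) x 70 mm high; origin at the centre of its underside. Its flat top lies 70 mm up and carries the panel in the middle and one fastener at either end, 97 mm from the centre along its y (cam_left at +y, cam_right at -y)
- cam_left_slot (a point): fastener on the instrument's +y end: a 36 x 36 mm steel head, its top 16 mm above the housing's top (86 mm above the bench). In it a blind slot 24 mm long, 7.5 mm wide, 9 mm deep with 2.5 mm chamfered edges. A steel tongue (14 mm wide, underside 4 mm above the housing's top) reaches 39 mm from the axis. This point: centre of the slot on the head's top face, on the turning axis; z up, x along the slot and along the tongue, outward; it turns with the head
- cam_left (a joint): turn of that fastener (rad) about the vertical: 0 closed (tongue over the panel's edge), grows anticlockwise seen from above to a hard stop at 1.571, open (tongue along the panel's edge, clear of it). Starts at 0 to 0.2; turns against a small steady friction of about 0.06 N m, no spring, and stays where it is left
- cam_right_slot (a point): fastener on the instrument's -y end, otherwise the same as cam_left: centre of its slot on the head's top face, z up, x along the slot and tongue
- cam_right (a joint): turn of that fastener, as for cam_left: also anticlockwise from above, 0 closed to 1.571 open
- panel_grip (a point): bare aluminium access panel, 100 (x) x 140 (y) x 6 mm, 0.3 kg, loose in a recess 2 mm larger on each side, its underside 66 mm above the bench. On it a black bar handle: a 10 x 10 mm bar, 80 mm long along y, its top 40 mm and its underside 30 mm above the panel's underside, on two posts at y = +-35 mm. This point: over the panel's centre, in the lower half of the bar, 33 mm above the panel's underside; z up when the panel lies handle up
- tray: fixed empty shallow steel tray, 200 (x) x 250 (y) x 14 mm outside, walls and floor about 4 to 5 mm; origin at the centre of its underside
- holder_mouth (a point): fixed grey block, 60 x 60 x 85 mm high on an 80 x 80 x 6 mm foot, with a square well 24 x 24 mm, 80 mm deep, 3 mm chamfer. This point: centre of the well's mouth on the top face, z up
- driver_grip (a point): flat-bladed screwdriver, 156 mm long, 0.15 kg, standing tip-down in the holder at the start (its end 167 mm above the bench). Black square handle 28 x 28 mm, 76 mm long; below it a round collar 38 mm across, 6 mm thick, whose underside (74 mm above the tip) rests on the holder's top when home; then the shank. This point: middle of the handle, 118 mm above the tip; z from the tip to the handle's end
- driver_tip (a point): the screwdriver's tip, centre of the blade's end; same axes as driver_grip. Shank 10 mm round; blade 18 mm wide (along x), 4.5 mm thick (along y), thinned to 2.5 mm over its last 4 mm
- amber_bottle_mid (a point): bystander: amber bottle 56 mm across, 130 mm tall; its centre, half-way up
- beaker_mid (a point): bystander: glass beaker 68 mm across, 85 mm tall; its centre, half-way up
- jar_mid (a point): bystander: glass jar with white cap, 44 mm across, 70 mm tall; its centre, half-way up

How it is judged (in metres and radians):
On the way, in this order (a step that is already met when the one before it is completed fails the run):
1. both fasteners turned open with the panel still in place (value of joint each of cam_left, cam_right above 1.25 rad and distance of panel_grip from where it was at the start of the episode below 0.02 m), for 0.2 s.
2. the screwdriver stands home in its holder again, let go, with the panel still in place (horizontal distance between driver_tip and holder_mouth below 0.012 m and z of driver_tip in the frame of holder_mouth below -0.064 m and angle between driver_tip's own z axis and vertical below 0.12 rad and contact force between the fingers and driver below 0.1 N and distance of panel_grip from where it was at the start of the episode below 0.02 m), for 0.2 s.
At the end, for the whole second after the job is handed in: Fasteners past 1.25 rad; driver at rest in the holder, tip within 12 mm of the well's axis and over 64 mm below its mouth, tilt under 0.12 rad; panel at rest in the tray, handle up, tilt under 0.06 rad, grip point under 42 mm above the tray's underside and within 80 mm of its centre (level) (value of joint each of cam_left, cam_right above 1.25 rad and horizontal distance between driver_tip and holder_mouth below 0.012 m and z of driver_tip in the frame of holder_mouth below -0.064 m and angle between driver_tip's own z axis and vertical below 0.12 rad and linear speed of each of driver, panel below 0.02 m/s and z of panel_grip in the frame of tray below 0.042 m and angle between panel_grip's own z axis and vertical below 0.06 rad and horizontal distance between panel_grip and tray below 0.08 m); the robot touches nothing.
It fails at once if a fastener is pushed by the gripper or arm instead of the screwdriver (contact force between any of the fingers, the arm and cam_left above 2 N or contact force between any of the fingers, the arm and cam_right above 2 N).
It fails at once if the panel is dropped (falls freely, faster than 0.7 m/s) (contact force between the fingers and panel below 0.05 N and linear speed of panel above 0.7 m/s).
It fails at once if a piece of glassware is moved by more than 30 mm (distance of any of amber_bottle_mid, beaker_mid, jar_mid from where it was at the start of the episode above 0.03 m).
It also fails if it takes over 72 s, if anything falls off the work surface, if the arm or the gripper's body presses on something with over 40 N, if the wrist force passes 120 N, or if a joint passes its speed limit or range.

## Working session

There is one attempt and no reset: what is moved stays moved. The work goes in short steps, Python scripts to look and compute and a shell command to move; the robot and the scene stay as the last step left them, time stands still between calls to the robot, and variables do not carry over. Pictures are saved under pics/ and viewed, about 8 in all and at most 12, crops included, and the job is handed in when it is done.

```bash
ls; mkdir -p pics; python3 - <<'E'
from station import r
import cv2,numpy as np
s=r.sense();print(s['time_s'],s['eef_pos'],np.round(s['tcp_rot'],3).tolist(),s['finger_gap'],r.grasp_offset)
for n in('top','side'):
    c=r.camera(n);np.savez(f'pics/{n}0.npz',**c)
    print(n,c['vfov'],c['cx'],c['cy'],c['origin'],np.round(c['orientation'],4).tolist())
    cv2.imwrite(f'pics/{n}0.png',c['img'][:,:,::-1])
E
```

```text
pics
0.0 [0.17215117 0.52160602 0.23022185] [[-0.001, 0.313, 0.95], [-0.002, 0.95, -0.313], [-1.0, -0.002, 0.0]] 0.08536295933338472 0.0187
top 46.03591815159291 323.8383545223838 239.3773788417289 [0.43818974 0.01579593 1.10948825] [[0.0128, -0.9881, 0.1531], [-0.9993, -0.0181, -0.0334], [0.0358, -0.1525, -0.9876]]
side 49.25844725992203 314.4096581394547 234.62587503603083 [ 0.36462074 -0.70831332  1.0015638 ] [[0.9539, -0.2295, 0.1936], [-0.3001, -0.7467, 0.5936], [0.0083, -0.6243, -0.7811]]
```

View pics/top0.png

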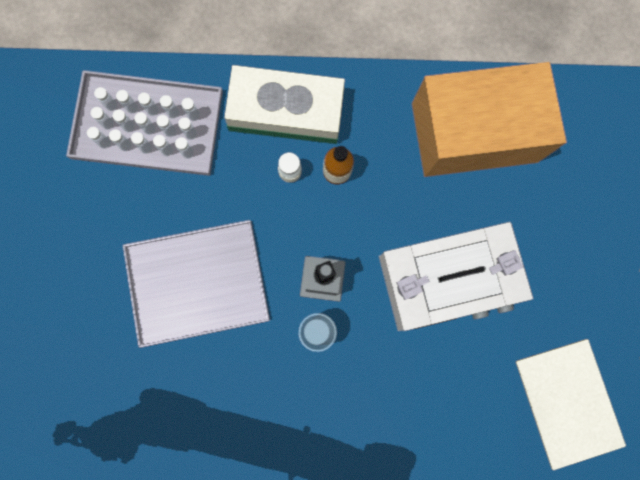

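View pics/side0.png

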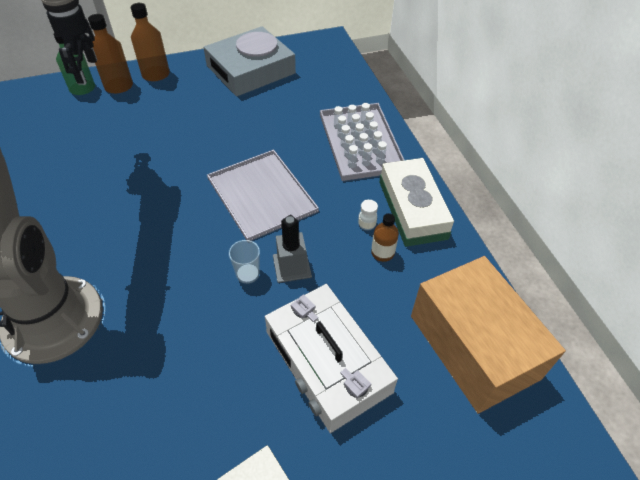

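Top view: tray about (197,283), holder with driver (323,278), beaker (318,332), instrument (458,275) with heads at (410,287) and (509,262), jar (290,167) and bottle (338,165). The side view agrees. Next I measure from depth.

```bash
cat >h.py <<'E'
import numpy as np,cv2
def cloud(c):
    f=240/np.tan(np.radians(c['vfov']/2));d=c['depth'];v,u=np.mgrid[:480,:640]
    p=np.stack([(u-c['cx'])/f*d,(v-c['cy'])/f*d,d],-1)
    P=p@np.array(c['orientation']).T+np.array(c['origin']);P[d==0]=np.nan
    return P
def sel(P,img,box,z0,z1,win=None):
    m=(P[...,0]>box[0])&(P[...,0]<box[1])&(P[...,1]>box[2])&(P[...,1]<box[3])&(P[...,2]>z0)&(P[...,2]<z1)
    return P[m]
def rect(q):
    (cx,cy),(w,h),a=cv2.minAreaRect(q[:,:2].astype(np.float32)*1000)
    return np.round([cx,cy,w,h,a],1),np.round(q.mean(0)*1000,1),len(q)
E
python3 - <<'E'
from h import *
for n in('top','side'):
    c=dict(np.load(f'pics/{n}0.npz'));P=cloud(c)
    print(n)
    if n=='top':
        for nm,(u,v) in dict(tray=(197,283),holder=(323,290),drv=(323,272),beak=(318,332),hl=(410,287),hr=(509,262),bar=(460,273),jar=(290,165),bot=(341,152)).items(): print(nm,np.round(P[v,u]*1000,1))
    B=lambda *a:a
    inst=(.25,.56,-.42,-.08)
    for nm,b,z0,z1 in [('insttop',inst,.060,.078),('bar',inst,.099,.115),('heads',inst,.080,.092),('driver',(.25,.5,-.06,.12),.15,.18),('holdertop',(.25,.5,-.06,.12),.08,.09),('drvhandle',(.25,.5,-.06,.12),.1,.16),('beaker',(.2,.38,-.06,.12),.05,.1),('tray',(.2,.6,.1,.5),.002,.03),('jar',(.5,.68,.03,.1),.04,.08),('bottle',(.5,.7,-.08,.03),.06,.14)]:
        q=sel(P,0,b,z0,z1)
        if nm=='heads':
            for s in(1,-1):
                qq=q[(q[:,1]+.26)*s>0]
                if len(qq)>3: print(nm,s,*rect(qq))
        elif len(q)>3: print(nm,*rect(q),np.round(np.median(q[:,2])*1000,1))
E
```

```text
top
tray [519.5 224.2   1.8]
holder [504.2 -18.5  84.6]
drv [529.1 -15.4 165.7]
beak [428.3 -12.7   1.3]
hl [ 512.5 -178.3   78.5]
hr [ 562.1 -364.9   75.8]
bar [ 537.2 -264.3  104.4]
jar [740.5  46.7  71.4]
bot [749.8 -46.2 129.8]
insttop [ 527.  -272.   130.3  251.6   14. ] [ 507.2 -261.3   70.2] 6228 70.1
bar [ 536.6 -268.5   10.    79.5   14.3] [ 536.6 -268.8  104.9] 246 104.9
heads 1 [ 521.1 -193.2   35.9   76.    25.1] [ 513.2 -177.    84.8] 365
heads -1 [ 548.4 -358.8   22.3   55.7    0.7] [ 550.7 -363.    84.6] 182
holdertop [448.1  -9.   66.5 105.1  87.9] [429.5 -10.1  83.6] 201 83.7
tray [400.  300.  399.9 399.9  90. ] [479.3 251.    4.4] 10349 3.6
bottle [532.3 -18.9  60.   60.4  83.4] [528.6 -17.6  86. ] 808 84.5
side
insttop [ 527.9 -274.   129.1  251.9   14.3] [ 507.6 -279.3   69.7] 5188 69.6
bar [ 538.5 -271.6   11.1   80.8   14.6] [ 538.1 -273.2  104.3] 225 104.4
heads 1 [ 525.2 -198.7   37.9   85.5   27.2] [ 515.  -181.6   84.3] 294
heads -1 [ 549.3 -345.    20.2   87.8    0.8] [ 550.6 -358.8   84.7] 185
holdertop [430.7 -10.8  68.3  65.7  77.5] [430.  -11.3  82.9] 144 82.8
tray [402.2 298.7 396.  400.   89.2] [489.7 242.5   4.5] 3331 3.7
bottle [533.7 -21.3  65.6  60.6  84.5] [531.  -33.4  90.7] 797 84.4
```

```bash
python3 - <<'E'
from h import *
D={}
for n in('top','side'):
    c=dict(np.load(f'pics/{n}0.npz'));P=cloud(c);D[n]=(c,P);print(n)
    hb=(.47,.60,-.08,.04)
    for nm,b,z0,z1 in [('drvtop',hb,.161,.175),('handle',hb,.1,.158),('hold',hb,.079,.0875),('foot',hb,.003,.01),('traywall',(.4,.65,.08,.38),.008,.02),('trayfloor',(.4,.65,.08,.38),.0015,.02)]:
        q=sel(P,0,b,z0,z1)
        if len(q)>3: print(nm,*rect(q))
    # pixel->plane
    f=240/np.tan(np.radians(c['vfov']/2))
    def pl(u,v,z):
        d=np.array(c['orientation'])@np.array([(u-c['cx'])/f,(v-c['cy'])/f,1]);o=np.array(c['origin'])
        return o+d*(z-o[2])/d[2]
    if n=='top':
        for uv in [(125,245),(250,222),(269,321),(139,345)]: print('traycorner',np.round(pl(*uv,.014)*1000,1))
I=D['top'][0]['img'][:,:,::-1]
a=cv2.resize(I[240:310,390:530],None,fx=5,fy=5,interpolation=cv2.INTER_CUBIC)
b=cv2.resize(I[250:310,290:360],None,fx=5,fy=5,interpolation=cv2.INTER_CUBIC)
J=D['side'][0]['img'][:,:,::-1]
d=cv2.resize(J[205:285,260:330],None,fx=4.28,fy=4.28,interpolation=cv2.INTER_CUBIC)[:240,:350]
out=np.zeros((600,700,3),np.uint8);out[:350]=a;out[350:600,:350]=b[:250];out[350:590,350:700][:, :d.shape[1]]=d[:240]
cv2.imwrite('pics/crop1.png',out)
E
```

```text
top
drvtop [531.9 -19.   27.7  27.8  23.4] [531.7 -18.7 166.8] 273
handle [522.2 -16.1  34.5  15.9  72. ] [522.  -15.6 129.8] 55
hold [532.3 -18.9  60.   60.3  83.5] [530.1 -18.   84.1] 660
foot [ 5.344e+02 -1.930e+01  1.280e+02  1.174e+02  3.000e-01] [522.5 -13.9   5.4] 488
traywall [520.3 226.8 200.5 250.8  12.3] [522.1 230.9  12.1] 1145
trayfloor [525.  230.  299.7 249.9  90. ] [520.3 227.8   4.5] 11178
traycorner [589.9 363.7  14. ]
traycorner [639.9 124.2  14. ]
traycorner [448.   81.7  14. ]
traycorner [400.  325.1  14. ]
side
drvtop [533.1 -22.3  29.   29.8  26. ] [533.  -23.7 166. ] 150
handle [529.7 -29.2  21.7  36.5  67.2] [531.3 -30.3 129. ] 283
hold [533.9 -20.6  65.3  59.9  83.4] [531.9 -30.   83.5] 372
foot [531.8 -21.9 113.4 116.9  88.7] [525.1 -39.1   5.2] 272
traywall [521.5 224.3 202.  256.5  12.3] [520.4 219.   11.6] 545
trayfloor [5.246e+02 2.295e+02 2.482e+02 2.968e+02 1.000e-01] [521.9 221.2   4.6] 4145
```

View pics/crop1.png

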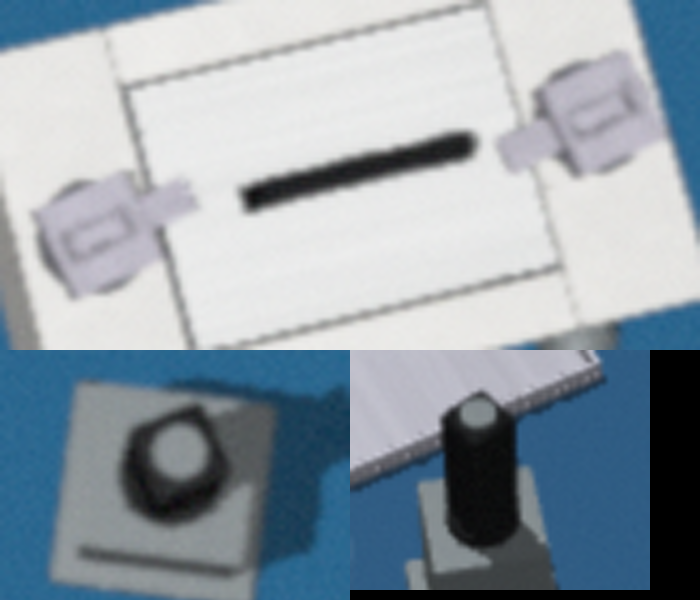

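Crop: left slot centre is at about (409.8,286.8) and the right at (510.8,262.2). Both tongues are about 9–10° past closed. The handle is yawed about 24° (mod 90), and the blade direction is not known yet.

```bash
cat >>h.py <<'E'
def go(x,y,z,psi):
    """tool-frame shift (cm) and turn about tool x for jaw-axis yaw psi (mod 180)"""
    from station import r
    s=r.sense();R=np.array(s['tcp_rot']);p=np.array(s['eef_pos'])
    d=R.T@(np.array([x,y,z])-p)*100
    cur=np.degrees(np.arctan2(R[1,1],R[0,1]))
    print('t',round(s['time_s'],2),'p',np.round(p*1000,1),'yaw',round(cur,1),'F',np.round(s['contact_force'],1),'gap',round(s['finger_gap']*1000,1),'J7',round(s['joint_positions'][6],0))
    print('shift',np.round(d,2),'turn',round(-(psi-cur),1))
E
python3 -m crank '[-2,-40.2,51.2,47.8,1,-2,-40.2,51.2,47.8,1,-2,-40.2,51.2,47.8,1,-2,-40.2,51.2,47.8,1,-2,-40.2,51.2,47.8,1,-2,-40.2,51.2,47.8,1,-2,-40.2,51.2,47.8,1,-2,-40.2,51.2,47.8,1,-2,-40.2,51.2,47.8,1,-2,-40.2,51.2,47.8,1]'; python3 -c "
from h import *
go(.5325,-.0205,.110,24.4)"
```

```text
time_s: 1.35
eef_pos: [0.5187, 0.0007, 0.2503]
tcp_rot: [[-0.0, 0.914, 0.407], [0.001, 0.407, -0.914], [-1.0, 0.0, -0.001]]
contact_force: [1.9, 1.2, 0.2]
finger_gap: 0.0854
t 1.35 p [518.7   0.7 250.3] yaw 24.0 F [1.9 1.2 0.2] gap 85.4 J7 30.0
shift [14.03  0.4   2.5 ] turn -0.4
```

```bash
python3 -m crank '[1,0.4,2.5,-0.4,1, 4.5,0.4,2.5,-0.4,1, 8.5,0.4,2.5,-0.4,1, 12,0.4,2.5,-0.4,1, 14,0.4,2.5,-0.4,1, 14,0.4,2.5,-0.4,0, 14,0.4,2.5,-0.4,0, 14,0.4,2.5,-0.4,0, 14,0.4,2.5,-0.4,0, 14,0.4,2.5,-0.4,0]'; python3 -c "
from h import *
go(.5325,-.0205,.210,24.4)"
```

```text
time_s: 2.6
eef_pos: [0.5329, -0.0193, 0.1118]
tcp_rot: [[0.003, 0.911, 0.412], [0.0, 0.412, -0.911], [-1.0, 0.002, 0.001]]
contact_force: [-0.3, 0.4, 5.4]
finger_gap: 0.0275
t 2.6 p [532.9 -19.3 111.8] yaw 24.3 F [-0.3  0.4  5.4] gap 27.5 J7 38.0
shift [-9.82 -0.06  0.1 ] turn -0.1
```

```bash
python3 -m crank '[-1,0,0,0,0, -3.5,0,0,0,0, -7,0,0,0,0, -10.5,0,0,0,0, -13,0,0,0,0, -14,0,0,0,0, -14,0,0,0,0]'; python3 - <<'E'
from h import *
from station import r
go(.5325,-.0205,.240,24.4)
c=r.camera('side');np.savez('pics/side1.npz',**c)
t=r.camera('top');np.savez('pics/top1.npz',**t)
J=c['img'][:,:,::-1];I=t['img'][:,:,::-1]
out=np.hstack([cv2.resize(J[150:290,230:350],None,fx=3.3,fy=3.3,interpolation=cv2.INTER_CUBIC),cv2.resize(I[200:340,260:380],None,fx=3.3,fy=3.3,interpolation=cv2.INTER_CUBIC)])
cv2.imwrite('pics/crop2.png',out)
E
```

```text
time_s: 3.48
eef_pos: [0.5318, -0.0192, 0.2504]
tcp_rot: [[-0.0, 0.911, 0.412], [0.0, 0.412, -0.911], [-1.0, 0.0, -0.0]]
contact_force: [0.6, 0.6, -2.3]
finger_gap: 0.0275
t 3.48 p [531.8 -19.2 250.4] yaw 24.3 F [ 0.6  0.6 -2.3] gap 27.5 J7 34.0
shift [1.04 0.01 0.15] turn -0.1
```

View pics/crop2.png

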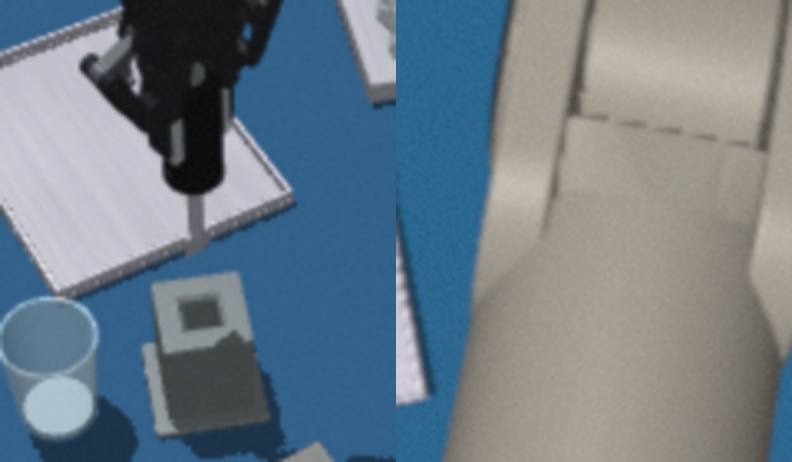

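The blade's end at crop (185–210, 240–255) seems to rise to the right, which suggests the blade lies along 24°. I'll check that in depth, and find the tip offset relative to the TCP.

```bash
python3 - <<'E'
from h import *
c=dict(np.load('pics/side1.npz'));P=cloud(c)
for z0,z1 in[(.149,.163),(.163,.172),(.172,.184),(.185,.22),(.223,.23)]:
    q=sel(P,0,(.49,.575,-.06,.02),z0,z1)
    if len(q)>4:
        m=q[:,:2].mean(0);w,v=np.linalg.eigh(np.cov(q[:,:2].T));e=v[:,1]
        t=(q[:,:2]-m)@e
        print(z0,len(q),np.round(m*1000,1),'dir',round(np.degrees(np.arctan2(e[1],e[0])),1),'len',np.round(np.ptp(t)*1000,1),np.round(np.sqrt(w)*1000,1), 'zmin',q[:,2].min(),rect(q)[0])
J=c['img'][:,:,::-1]
cv2.imwrite('pics/crop3.png',cv2.resize(J[200:232,272:304],None,fx=12,fy=12,interpolation=cv2.INTER_NEAREST))
E
```

```text
0.149 28 [532.4 -22.5] dir -160.3 len 18.9 [1.2 6.2] zmin 0.14945386217739454 [533.4 -21.9  18.9   4.4  18.1]
0.163 21 [531.9 -23. ] dir -165.3 len 17.4 [2.3 5.1] zmin 0.1632244702464115 [533.5 -22.5  17.3   6.9   9.8]
0.172 18 [532.2 -23.7] dir -175.3 len 9.6 [1.3 3.1] zmin 0.17208241989577777 [532.3 -24.    4.8   9.2  85.8]
0.185 33 [532.7 -23.8] dir -167.4 len 10.1 [2. 3.] zmin 0.1850035188431054 [533.4 -23.8   9.6   7.6   3.3]
0.223 76 [529.  -31.2] dir 157.0 len 37.1 [ 5.8 11.8] zmin 0.2230140870057029 [529.2 -28.6  22.   37.   67.6]
```

View pics/crop3.png

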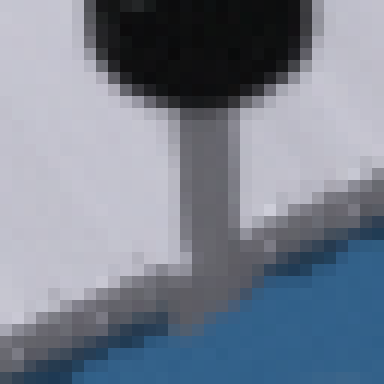

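The blade lies along the jaw axis at about 22±3°, 18.9 mm long, with its tip under the TCP. I'll move above the left slot with the blade turned to −66.8°, then compare positions in the images.

```bash
python3 -m crank '[0,-1,1.5,10,0, 0,-2,3,20,0, 0,-3,5,30,0, 0,-4,7,40,0, 0,-5,9,50,0, 0,-6,11,60,0, 1,-7,12.5,70,0, 2.5,-8.1,13.5,80,0, 4,-8.1,13.5,91,0, 4.4,-8.1,13.5,91,0]'; python3 - <<'E'
from h import *
from station import r
go(.5132,-.1758,.204,-66.8)
c=r.camera('side');np.savez('pics/side2.npz',**c)
J=c['img'][:,:,::-1]
cv2.imwrite('pics/crop4.png',cv2.resize(J[270:410,265:405],None,fx=4.2,fy=4.2,interpolation=cv2.INTER_CUBIC))
t=dict(np.load('pics/top0.npz'))
def pl(c,u,v,z):
    f=240/np.tan(np.radians(c['vfov']/2))
    d=np.array(c['orientation'])@np.array([(u-c['cx'])/f,(v-c['cy'])/f,1]);o=np.array(c['origin'])
    return np.round((o+d*(z-o[2])/d[2])*1000,1)
print(pl(t,409.8,286.8,.086),pl(t,510.8,262.2,.086))
# head tops: points at 0.082-0.092 within 20mm of expected, robust
for n in('top0','side0'):
    k=dict(np.load(f'pics/{n}.npz'));P=cloud(k)
    for x,y in((.5132,-.1758),(.5614,-.3638)):
        q=sel(P,0,(x-.035,x+.035,y-.035,y+.035),.0825,.092)
        q=q[np.hypot(q[:,0]-x,q[:,1]-y)<.026]
        print(n,*rect(q))
E
```

```text
time_s: 4.82
eef_pos: [0.5123, -0.1748, 0.2042]
tcp_rot: [[-0.005, 0.397, -0.918], [0.001, -0.918, -0.397], [-1.0, -0.003, 0.004]]
contact_force: [0.2, -0.2, -2.1]
finger_gap: 0.0276
t 4.83 p [ 512.3 -174.8  204.2] yaw -66.6 F [ 0.2 -0.2 -2.1] gap 27.6 J7 -30.0
shift [ 0.02  0.12 -0.04] turn 0.2
[ 512.3 -176.5   86. ] [ 560.5 -364.5   86. ]
top0 [ 512.7 -175.4   35.8   36.6   25.1] [ 512.4 -175.2   85.4] 310
top0 [ 560.  -361.5   36.    41.7   25.1] [ 561.  -362.9   85.4] 309
side0 [ 514.2 -177.6   38.2   37.6   26. ] [ 514.3 -178.    84.9] 226
side0 [ 561.9 -365.7   35.6   36.6   24.2] [ 561.8 -365.8   85. ] 289
```

View pics/crop4.png

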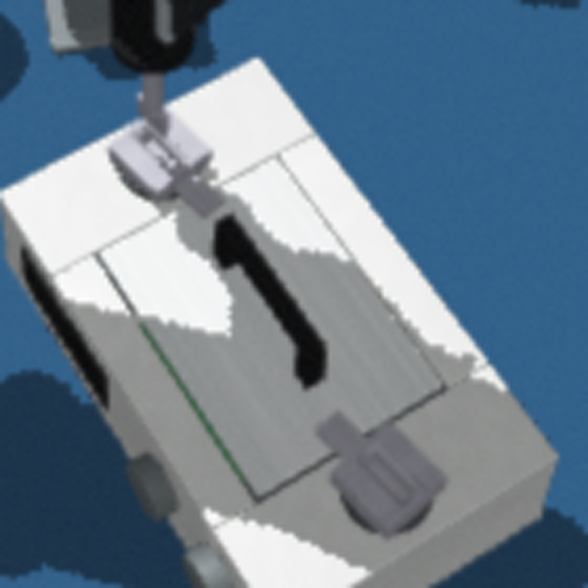

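The blade hangs at crop (153,120) just over the left head at (160,155), as planned. I'll measure the tip in the same side camera.

```bash
python3 - <<'E'
from h import *
P=cloud(dict(np.load('pics/side2.npz')))
for z0,z1 in((.105,.114),(.114,.122),(.128,.165)):
    q=sel(P,0,(.49,.54,-.205,-.15),z0,z1)
    print(z0,*rect(q))
E
```

```text
0.105 [ 512.9 -175.5    6.5   18.2   22.1] [ 512.8 -178.4  110.3] 13
0.114 [ 510.9 -177.7    6.    16.8   40.6] [ 512.5 -179.9  118.2] 17
0.128 [ 511.4 -179.4    5.2    8.    77.9] [ 511.6 -178.8  140.5] 34
```

```bash
python3 -m crank '[0.5,0.24,0,-1.6,0, 1.2,0.24,0,-1.6,0, 1.8,0.24,0,-1.6,0, 2.1,0.24,0,-1.6,0, 2.4,0.24,0,-1.6,0, 2.6,0.24,0,-1.6,0, 2.6,0.24,0,-1.6,0]'; python3 -c "
from h import *
go(.5132,-.177,.178,14.4)"
```

```text
time_s: 5.75
eef_pos: [0.5146, -0.1778, 0.1804]
tcp_rot: [[-0.0, 0.422, -0.907], [0.0, -0.907, -0.422], [-1.0, -0.0, 0.0]]
contact_force: [0.1, 0.2, -1.9]
finger_gap: 0.0277
t 5.75 p [ 514.6 -177.8  180.4] yaw -65.1 F [ 0.1  0.2 -1.9] gap 27.7 J7 -28.0
shift [ 0.24 -0.13  0.1 ] turn -79.5
```

Tip is about 5 mm below the head's top with no contact force, so it's in the slot. I'll seat it a little deeper and start turning.

```bash
python3 -m crank '[0.15,0,0,0,0, 0.3,0,0,0,0, 0.3,0,0,-6,0, 0.3,0,0,-12,0, 0.3,0,0,-18,0, 0.3,0,0,-24,0]'; python3 -c "
from h import *
from station import r
print(r.sense()['torque'])
go(.5132,-.177,.178,14.4)"
```

```text
time_s: 6.5
eef_pos: [0.5149, -0.1781, 0.1778]
tcp_rot: [[0.001, 0.756, -0.655], [-0.0, -0.655, -0.756], [-1.0, 0.001, -0.0]]
contact_force: [0.1, 0.1, -0.6]
finger_gap: 0.0275
[-0.01340497 -0.0239594  -0.07068535]
t 6.5 p [ 514.9 -178.1  177.8] yaw -40.9 F [ 0.1  0.1 -0.6] gap 27.5 J7 -6.0
shift [-0.02 -0.2   0.03] turn -55.3
```

```bash
python3 -m crank '[0,0,0,-8,0, 0,0,0,-16,0, 0,0,0,-24,0, 0,0,0,-32,0, 0,0,0,-40,0, 0,0,0,-48,0, 0,0,0,-54,0, 0,0,0,-58,0, 0,0,0,-62,0, 0,0,0,-62,0]'; python3 -c "
from h import *
from station import r
print(r.sense()['torque'])
go(.5132,-.177,.178,14.4)"
```

```text
time_s: 7.75
eef_pos: [0.5153, -0.1765, 0.1778]
tcp_rot: [[0.001, 0.934, 0.357], [0.002, 0.357, -0.934], [-1.0, 0.002, -0.002]]
contact_force: [-0.6, 2.0, 1.1]
finger_gap: 0.0275
[ 0.85041954 -0.13355564 -0.04073773]
t 7.75 p [ 515.3 -176.5  177.8] yaw 20.9 F [-0.6  2.   1.1] gap 27.5 J7 50.0
shift [-0.02 -0.21 -0.03] turn 6.5
```

```bash
python3 -m crank '[0,0,0,-3,0, 0,0,0,-6,0, 0,0,0,-8,0, 0,0,0,-8,0]'; python3 -c "
from h import *
from station import r
print(r.sense()['torque'])
go(.5132,-.177,.178,14.4)"
```

```text
time_s: 8.25
eef_pos: [0.5152, -0.1765, 0.1778]
tcp_rot: [[0.001, 0.875, 0.484], [0.002, 0.484, -0.875], [-1.0, 0.002, -0.001]]
contact_force: [1.3, 3.9, 1.1]
finger_gap: 0.0275
[ 1.4047552  -0.25013207 -0.07893129]
t 8.25 p [ 515.2 -176.5  177.8] yaw 28.9 F [1.3 3.9 1.1] gap 27.5 J7 57.0
shift [-0.02 -0.2  -0.05] turn 14.5
```

```bash
python3 - <<'E'
from h import *
from station import r
c=r.camera('side');np.savez('pics/side3.npz',**c)
J=c['img'][:,:,::-1]
cv2.imwrite('pics/crop5.png',cv2.resize(J[250:350,255:355],None,fx=5.8,fy=5.8,interpolation=cv2.INTER_CUBIC))
P=cloud(c)
q=sel(P,0,(.47,.57,-.215,-.13),.0825,.092);print(rect(q))
E
```

```text
(array([ 514.7, -177.7,   37.2,   38.9,   15.7]), array([ 513.5, -180.8,   85.4]), 192)
```

View pics/crop5.png

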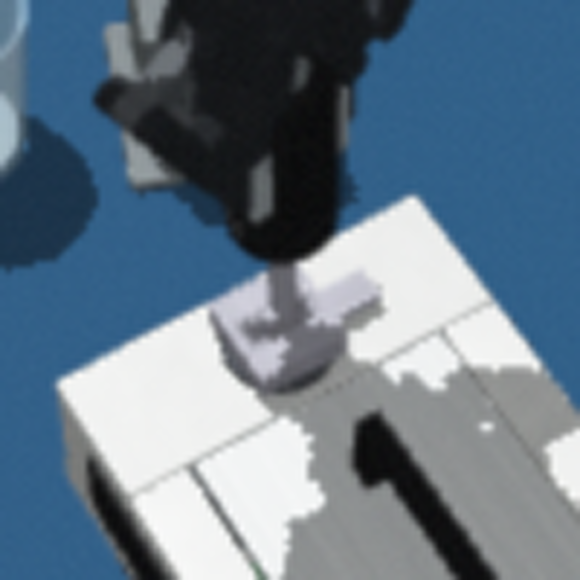

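The left tongue now lies along the panel's edge, at crop (350,290), and the head yaw of 15.7° matches the stop. I'll back off and lift.

```bash
python3 -m crank '[0,0,0,8,0, -0.7,0,0,10,0, -2,0,0,10,0, -4.5,0,0,10,0, -7,0,0,20,0, -8,0,0,30,0,-8,0,0,30,0]'; python3 -c "
from h import *
go(.5622,-.3655,.258,-65)"
```

```text
time_s: 9.18
eef_pos: [0.515, -0.1799, 0.2592]
tcp_rot: [[0.003, 1.0, -0.017], [-0.003, -0.017, -1.0], [-1.0, 0.003, 0.003]]
contact_force: [-0.0, 0.4, -1.9]
finger_gap: 0.0272
t 9.18 p [ 515.  -179.9  259.2] yaw -1.0 F [-0.   0.4 -1.9] gap 27.2 J7 28.0
shift [ 0.19  5.04 18.48] turn 64.0
```

```bash
python3 -m crank '[0,0.7,2.5,8,0, 0,1.4,5,17,0, 0,2,7.5,26,0, 0,2.8,10,35,0, 0,3.5,12.5,44,0, 0,4.2,15,53,0, 1,5,17.3,62,0, 3,5,18.5,64,0, 5,5,18.5,64,0, 5.5,5,18.5,64,0]'; python3 - <<'E'
from h import *
from station import r
go(.5622,-.3655,.204,-65)
c=r.camera('side');np.savez('pics/side4.npz',**c)
P=cloud(c)
for z0,z1 in((.100,.106),(.106,.114),(.114,.122),(.128,.15),(.15,.17)):
    q=sel(P,0,(.535,.59,-.395,-.335),z0,z1)
    if len(q)>3: print(z0,*rect(q))
J=c['img'][:,:,::-1]
cv2.imwrite('pics/crop6.png',cv2.resize(J[300:420,290:410],None,fx=4.8,fy=4.8,interpolation=cv2.INTER_CUBIC))
E
```

```text
time_s: 10.42
eef_pos: [0.56, -0.3623, 0.1994]
tcp_rot: [[-0.004, 0.424, -0.906], [0.004, -0.906, -0.424], [-1.0, -0.005, 0.002]]
contact_force: [-0.5, 0.4, -1.9]
finger_gap: 0.0276
t 10.43 p [ 560.  -362.3  199.4] yaw -64.9 F [-0.5  0.4 -1.9] gap 27.6 J7 -13.0
shift [-0.46  0.38 -0.07] turn 0.1
0.1 [ 559.  -363.4    2.9   18.5   32.6] [ 560.1 -365.5  102.9] 9
0.106 [ 559.4 -363.4    4.5   18.1   29. ] [ 559.6 -364.7  110.4] 16
0.114 [ 558.4 -363.4    7.    17.1   22.7] [ 558.6 -364.8  116.9] 19
0.128 [ 558.9 -366.2    3.8    9.    64.6] [ 558.3 -366.1  133.6] 15
```

View pics/crop6.png

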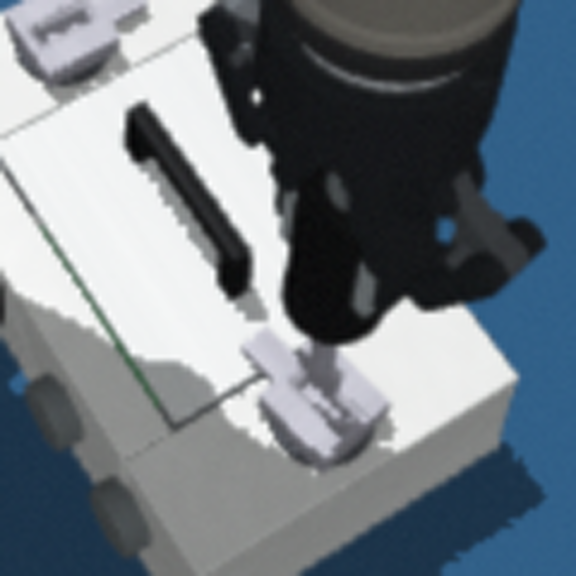

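The driver is upright. The blade, near crop (322,370), is just short of the right slot, whose centre is at (325,400). I'll correct 3.8 mm along tool y and insert.

```bash
python3 -m crank '[0,0.35,-0.05,0,0, 0.7,0.35,-0.05,0,0, 1.2,0.35,-0.05,0,0, 1.6,0.35,-0.05,0,0, 1.9,0.35,-0.05,0,0, 2.1,0.35,-0.05,0,0, 2.1,0.35,-0.05,0,0]'; python3 -c "
from h import *
from station import r
print(r.sense()['torque'])
go(.5622,-.3655,.1775,14.4)"
```

```text
time_s: 11.35
eef_pos: [0.5631, -0.3666, 0.1814]
tcp_rot: [[-0.0, 0.422, -0.907], [0.0, -0.907, -0.422], [-1.0, -0.0, 0.0]]
contact_force: [0.8, 0.2, -1.8]
finger_gap: 0.0273
[ 0.04992231 -0.03854309 -0.03716605]
t 11.35 p [ 563.1 -366.6  181.4] yaw -65.1 F [ 0.8  0.2 -1.8] gap 27.3 J7 -13.0
shift [ 0.39 -0.14  0.04] turn -79.5
```

```bash
python3 -m crank '[0.2,0,0,0,0, 0.4,0,0,0,0, 0.4,0,0,-8,0, 0.4,0,0,-16,0, 0.4,0,0,-24,0, 0.4,0,0,-32,0, 0.4,0,0,-40,0, 0.4,0,0,-48,0, 0.4,0,0,-56,0,0.4,0,0,-60,0]'; python3 -c "
from h import *
from station import r
print(r.sense()['torque'])
go(.5622,-.3655,.1775,14.4)"
```

```text
time_s: 12.6
eef_pos: [0.5641, -0.3656, 0.1779]
tcp_rot: [[0.002, 0.996, -0.085], [0.002, -0.085, -0.996], [-1.0, 0.002, -0.002]]
contact_force: [0.7, 2.0, -1.0]
finger_gap: 0.0271
[ 0.46987204 -0.17708071 -0.08061588]
t 12.6 p [ 564.1 -365.6  177.9] yaw -4.9 F [ 0.7  2.  -1. ] gap 27.1 J7 42.0
shift [ 0.04 -0.19  0.01] turn -19.3
```

```bash
python3 -m crank '[0,0,0,-7,0, 0,0,0,-14,0, 0,0,0,-20,0, 0,0,0,-25,0, 0,0,0,-29,0, 0,0,0,-33,0, 0,0,0,-34,0]'; python3 - <<'E'
from h import *
from station import r
print(r.sense()['torque'])
go(.5622,-.3655,.1775,14.4)
c=r.camera('side');P=cloud(c)
q=sel(P,0,(.52,.61,-.405,-.325),.0825,.092);print(rect(q))
E
```

```text
time_s: 13.48
eef_pos: [0.5641, -0.3644, 0.1779]
tcp_rot: [[0.001, 0.875, 0.485], [0.004, 0.485, -0.875], [-1.0, 0.003, -0.003]]
contact_force: [-0.4, 5.2, 1.9]
finger_gap: 0.0271
[ 1.34156395 -0.09818943 -0.18342012]
t 13.47 p [ 564.1 -364.4  177.9] yaw 29.0 F [-0.4  5.2  1.9] gap 27.1 J7 72.0
shift [ 0.04 -0.22  0.  ] turn 14.6
(array([ 562.5, -365.6,   37.1,   37. ,   14.5]), array([ 560.4, -368.9,   85.2]), 262)
```

Right head at 14.5°, fully open. Back off, lift, and go back to the holder.

```bash
python3 -m crank '[0,0,0,8,0, -0.7,0,0,10,0, -2,0,0,10,0, -4.5,0,0,10,0, -7.5,0,0,5,0, -9,0,0,4.6,0, -9,0,0,4.6,0]'; python3 -c "
from h import *
go(.5325,-.0192,.268,24.3)"
```

```text
time_s: 14.4
eef_pos: [0.5633, -0.3683, 0.2693]
tcp_rot: [[0.003, 0.912, 0.411], [-0.003, 0.411, -0.912], [-1.0, 0.001, 0.004]]
contact_force: [-0.2, 0.1, -2.6]
finger_gap: 0.0275
t 14.4 p [ 563.3 -368.3  269.3] yaw 24.2 F [-0.2  0.1 -2.6] gap 27.5 J7 67.0
shift [ 1.000e-02  1.153e+01 -3.309e+01] turn -0.1
```

```bash
python3 -m crank '[0,1.2,-3.5,0,0, 0,2.7,-8,0,0, 0,4.4,-12.5,0,0, 0,6,-17,0,0, 0,7.5,-21.5,0,0, 0,9.1,-26,0,0, 0,10.4,-30,0,0, 0,11.2,-32.3,0,0, 1,11.5,-33.1,0,0, 2,11.5,-33.1,0,0]'; python3 -m crank '[0,0,0,0,0,0,0,0,0,0]'; python3 - <<'E'
from h import *
from station import r
go(.5325,-.0192,.240,24.3)
P=cloud(r.camera('side'))
for z0,z1 in((.14,.152),(.152,.162),(.162,.2)):
    q=sel(P,0,(.49,.575,-.06,.02),z0,z1)
    if len(q)>3: print(z0,*rect(q))
q=sel(P,0,(.49,.6,-.08,.04),.079,.0875);print('hold',rect(q))
E
```

```text
time_s: 15.65
eef_pos: [0.531, -0.0182, 0.2459]
tcp_rot: [[-0.002, 0.911, 0.412], [-0.001, 0.412, -0.911], [-1.0, -0.002, 0.0]]
contact_force: [-0.4, -1.1, -2.2]
finger_gap: 0.0272
time_s: 15.9
eef_pos: [0.5315, -0.0195, 0.2474]
tcp_rot: [[-0.0, 0.912, 0.409], [-0.001, 0.409, -0.912], [-1.0, -0.0, 0.001]]
contact_force: [-0.0, 0.1, -1.3]
finger_gap: 0.0275
t 15.9 p [531.5 -19.5 247.4] yaw 24.2 F [-0.   0.1 -1.3] gap 27.5 J7 31.0
shift [0.74 0.1  0.01] turn -0.1
0.14 [531.7 -23.2  16.3   2.4  21.4] [531.6 -23.1 149.5] 13
0.152 [533.6 -22.   18.7   5.   19.9] [532.9 -22.6 156.9] 22
0.162 [533.1 -23.2  16.4   7.3  16.3] [532.2 -23.7 180.1] 66
hold (array([533.8, -21.2,  64.5,  60.2,  83.5]), array([533.6, -22.4,  83.3]), 525)
```

```bash
python3 -m crank '[1.5,0.1,0,0,0, 4,0.1,0,0,0, 6,0.1,0,0,0, 7.5,0.1,0,0,0, 9,0.1,0,0,0, 10.5,0.1,0,0,0, 12,0.1,0,0,0, 13,0.1,0,0,0, 13.4,0.1,0,0,0, 13.4,0.1,0,0,0]'; python3 -c "
from h import *
go(.5325,-.0192,.110,24.3)"
```

```text
time_s: 17.2
eef_pos: [0.5325, -0.0173, 0.1135]
tcp_rot: [[0.0, 0.911, 0.412], [-0.0, 0.412, -0.911], [-1.0, 0.0, 0.0]]
contact_force: [0.7, 0.2, -1.8]
finger_gap: 0.0273
t 17.2 p [532.5 -17.3 113.5] yaw 24.3 F [ 0.7  0.2 -1.8] gap 27.3 J7 35.0
shift [ 0.35 -0.08  0.17] turn 0.0
```

```bash
python3 -m crank '[0.15,0,0.1,0,0, 0.3,0,0.1,0,0, 0.3,0,0.1,0,0, 0.3,0,0.1,0,1, 0.3,0,0.1,0,1, 0.3,0,0.1,0,1, 0.3,0,0.1,0,1, 0.3,0,0.1,0,1]'; python3 - <<'E'
from h import *
from station import r
go(.5373,-.27,.25,14.4)
P=cloud(r.camera('side'))
for z0,z1 in((.095,.16),(.161,.175)):
    q=sel(P,0,(.51,.56,-.05,.01),z0,z1)
    if len(q)>3: print(z0,*rect(q),q[:,2].max())
E
```

```text
time_s: 18.2
eef_pos: [0.5328, -0.0182, 0.1105]
tcp_rot: [[-0.0, 0.911, 0.412], [-0.0, 0.412, -0.911], [-1.0, -0.0, 0.0]]
contact_force: [-0.3, -0.2, -0.0]
finger_gap: 0.0853
t 18.2 p [532.8 -18.2 110.5] yaw 24.3 F [-0.3 -0.2 -0. ] gap 85.3 J7 35.0
shift [-13.95  -9.97  23.13] turn 9.9
0.095 [531.6 -29.2  21.9  37.1  70.7] [533.1 -30.1 126.7] 309 0.1598867838414777
0.161 [537.1 -27.4  28.6  16.7  25.3] [536.5 -27.2 165.8] 96 0.171748775019687
```

```bash
python3 -m crank '[-1.5,0,0,0,1, -5,0,0,0,1, -10,0,0,0,1, -14,-1.5,4,2,1, -14,-3.5,8,4,1, -14,-5.5,13,6,1, -14,-8,18,8,1, -14,-9.5,22,9.5,1, -14,-9.9,23.2,9.9,1, -14,-9.9,23.2,9.9,1]'; python3 - <<'E'
from h import *
from station import r
go(.5383,-.271,.080,14.4)
P=cloud(r.camera('side'))
for nm,b,z0,z1 in(('drvtop',(.5,.57,-.06,.03),.161,.175),('hold',(.49,.6,-.08,.04),.079,.0875),('bar',(.45,.6,-.33,-.21),.099,.112)):
    q=sel(P,0,b,z0,z1)
    if len(q)>3: print(nm,*rect(q),q[:,2].max())
E
```

```text
time_s: 19.5
eef_pos: [0.5383, -0.2708, 0.251]
tcp_rot: [[0.001, 0.969, 0.248], [0.0, 0.248, -0.969], [-1.0, 0.001, 0.0]]
contact_force: [-0.0, 0.9, -0.3]
finger_gap: 0.0851
t 19.5 p [ 538.3 -270.8  251. ] yaw 14.4 F [-0.   0.9 -0.3] gap 85.1 J7 51.0
shift [ 1.71e+01 -1.00e-02  2.00e-02] turn -0.0
drvtop [534.8 -20.6  27.6  29.2  22.3] [534.1 -22.4 166.2] 141 0.1720871735748153
hold [533.8 -21.   64.3  60.   83.2] [530.9 -30.   83.3] 375 0.08745934013177514
bar [ 538.5 -271.    11.2   79.4   14.9] [ 538.2 -273.   104.3] 220 0.10924862782746692
```

The driver stands home: its top is at 166.2 mm, versus 166.0 mm at the start. Descend on the panel handle and grip.

```bash
python3 -m crank '[2,0,0,0,1, 6.5,0,0,0,1, 11,0,0,0,1, 14.5,0,0,0,1, 16.5,0,0,0,1, 17,0,0,0,1, 17,0,0,0,0, 17,0,0,0,0, 17,0,0,0,0, 17,0,0,0,0]'; python3 -m crank '[0,0,0,0,0,0,0,0,0,0]'; python3 -c "
from h import *
go(.5383,-.271,.080,14.4)"
```

```text
time_s: 20.8
eef_pos: [0.5385, -0.2706, 0.0811]
tcp_rot: [[0.001, 0.968, 0.249], [-0.0, 0.249, -0.968], [-1.0, 0.001, 0.001]]
contact_force: [-0.1, -0.1, -1.0]
finger_gap: 0.0125
time_s: 21.05
eef_pos: [0.5385, -0.2707, 0.0812]
tcp_rot: [[0.001, 0.968, 0.249], [-0.0, 0.249, -0.968], [-1.0, 0.001, 0.001]]
contact_force: [-0.8, 1.0, 3.7]
finger_gap: 0.0085
t 21.05 p [ 538.5 -270.7   81.2] yaw 14.4 F [-0.8  1.   3.7] gap 8.5 J7 55.0
shift [ 0.12 -0.03  0.03] turn 0.0
```

```bash
python3 -m crank '[-0.5,0,0,0,0, -1.2,0,0,0,0, -2,0,0,0,0, -4,0,0,0,0, -7,0,0,0,0, -10.5,0,0,0,0, -14,0,0,0,0, -16.5,0,0,0,0, -17.5,0,0,0,0, -17.5,0,0,0,0]'; python3 - <<'E'
from h import *
from station import r
go(.521,.2255,.255,12.3)
c=r.camera('side');P=cloud(c)
q=sel(P,0,(.44,.64,-.37,-.17),.22,.27);print(rect(q))
cv2.imwrite('pics/full7.png',c['img'][:,:,::-1])
E
```

```text
time_s: 22.3
eef_pos: [0.5383, -0.2705, 0.2557]
tcp_rot: [[0.001, 0.968, 0.249], [-0.0, 0.249, -0.968], [-1.0, 0.0, 0.0]]
contact_force: [0.2, 0.2, -3.7]
finger_gap: 0.0089
t 22.3 p [ 538.3 -270.5  255.7] yaw 14.4 F [ 0.2  0.2 -3.7] gap 8.9 J7 51.0
shift [  0.06  10.69 -48.47] turn 2.1
(array([ 539.3, -271.3,  101.5,  140.7,   14.6]), array([ 537.3, -294.5,  245.8]), 2950)
```

View pics/full7.png

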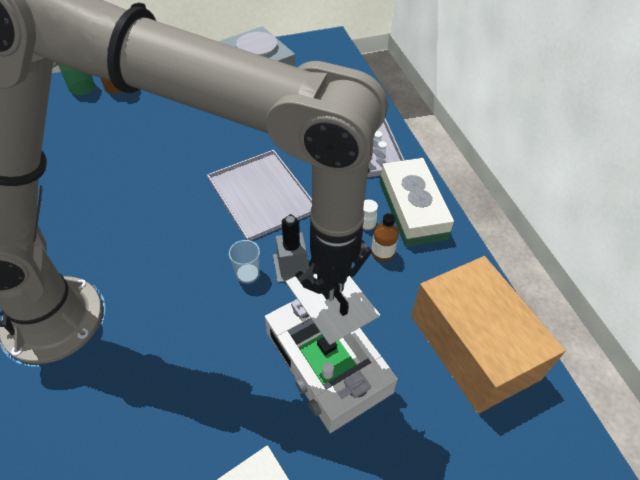

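The panel is free and level in the gripper, at about (335,305) in the picture, and the driver stands home at (291,232). Carry it to the tray.

```bash
python3 -m crank '[0,0.4,-2,0,0, 0,1.1,-5,0.3,0, 0,2.1,-9.5,0.5,0, 0,3.1,-14,0.8,0, 0,4.1,-18.5,1,0, 0,5.1,-23,1.2,0, 0,6.1,-27.5,1.4,0, 0,7.1,-32,1.6,0, 0,8,-36.5,1.8,0, 0,9,-41,2,0]';  python3 -m crank '[0,0.7,-3.2,0,0, 0,1.3,-5.6,0,0, 0,1.6,-7,0,0, 0,1.7,-7.5,0.1,0, 0,1.7,-7.5,0.1,0]'; python3 -c "
from h import *
go(.521,.2255,.0185,12.3)"
```

```text
time_s: 23.6
eef_pos: [0.522, 0.1503, 0.2538]
tcp_rot: [[-0.003, 0.977, 0.215], [-0.001, 0.215, -0.977], [-1.0, -0.003, 0.0]]
contact_force: [-0.0, -0.4, -2.9]
finger_gap: 0.0085
time_s: 24.22
eef_pos: [0.5237, 0.2249, 0.2551]
tcp_rot: [[-0.001, 0.977, 0.213], [-0.001, 0.213, -0.977], [-1.0, -0.001, 0.001]]
contact_force: [0.5, -0.6, -3.8]
finger_gap: 0.0089
t 24.23 p [523.7 224.9 255.1] yaw 12.3 F [ 0.5 -0.6 -3.8] gap 8.9 J7 -6.0
shift [23.66 -0.23 -0.14] turn -0.0
```

```bash
python3 -m crank '[1.5,-0.2,-0.1,0,0, 5,-0.2,-0.1,0,0, 9,-0.2,-0.1,0,0, 13,-0.2,-0.1,0,0, 16.5,-0.2,-0.1,0,0, 19.5,-0.2,-0.1,0,0, 21.5,-0.2,-0.1,0,0, 22.5,-0.2,-0.1,0,0, 23,-0.2,-0.1,0,0, 23,-0.2,-0.1,0,0]'; python3 -c "
from h import *
go(.521,.2255,.0200,12.3)"
```

```text
time_s: 25.48
eef_pos: [0.5218, 0.2265, 0.0258]
tcp_rot: [[0.001, 0.977, 0.213], [0.0, 0.213, -0.977], [-1.0, 0.001, -0.0]]
contact_force: [0.3, -0.1, -3.4]
finger_gap: 0.0084
t 25.48 p [521.8 226.5  25.8] yaw 12.3 F [ 0.3 -0.1 -3.4] gap 8.4 J7 -1.0
shift [ 0.58 -0.1   0.08] turn 0.0
```

```bash
python3 -m crank '[0.15,0,0,0,0, 0.3,0,0,0,0, 0.4,0,0,0,0, 0.5,0,0,0,0, 0.55,0,0,0,0, 0.55,0,0,0,0]'; python3 -c "
from h import *
go(.521,.2255,.0195,12.3)"
```

```text
time_s: 26.22
eef_pos: [0.5214, 0.2265, 0.0199]
tcp_rot: [[-0.0, 0.977, 0.214], [-0.0, 0.214, -0.977], [-1.0, -0.0, 0.0]]
contact_force: [0.8, -0.9, -3.6]
finger_gap: 0.0086
t 26.23 p [521.4 226.5  19.9] yaw 12.3 F [ 0.8 -0.9 -3.6] gap 8.6 J7 -1.0
shift [ 0.04 -0.06  0.09] turn 0.0
```

Still carrying the panel's weight, so I'll lower a bit more.

```bash
python3 -m crank '[0.1,0,0,0,0, 0.2,0,0,0,0, 0.2,0,0,0,0]'; python3 -c "
from h import *
go(.521,.2255,.0195,12.3)"
```

```text
time_s: 26.6
eef_pos: [0.5216, 0.2266, 0.0191]
tcp_rot: [[0.0, 0.977, 0.214], [0.001, 0.214, -0.977], [-1.0, 0.0, -0.001]]
contact_force: [-2.5, -0.2, 5.2]
finger_gap: 0.0089
t 26.6 p [521.6 226.6  19.1] yaw 12.3 F [-2.5 -0.2  5.2] gap 8.9 J7 -1.0
shift [-0.04 -0.09  0.09] turn 0.0
```

Landed (+5 N up). Release, then go straight up.

```bash
python3 -m crank '[0,0,0,0,1, 0,0,0,0,1, 0,0,0,0,1, 0,0,0,0,1, -1,0,0,0,1, -4,0,0,0,1, -9,0,0,0,1, -15,0,0,0,1, -20,0,0,0,1, -22,0,0,0,1]'; python3 -m crank '[-2,0,-6,0,1,-2,0,-12,0,1,-2,0,-18,0,1,-2,0,-24,0,1,-2,0,-24,0,1]';python3 - <<'E'
from h import *
from station import r
go(.521,.2255,.0195,12.3)
c=r.camera('side');P=cloud(c)
for nm,b,z0,z1 in(('drvtop',(.5,.57,-.06,.03),.161,.175),('hold',(.49,.6,-.08,.04),.079,.0875),('bar',(.42,.62,.12,.33),.038,.055),('camL',(.46,.57,-.22,-.13),.0825,.092),('camR',(.51,.61,-.41,-.32),.0825,.092)):
    q=sel(P,0,b,z0,z1)
    if len(q)>3: print(nm,*rect(q),np.median(q[:,2]))
q=sel(P,0,(.47,.57,.15,.3),.006,.018);A=np.c_[q[:,:2],np.ones(len(q))];k=np.linalg.lstsq(A,q[:,2],rcond=None)[0];print('panel plane',k,len(q),np.median(q[:,2]))
cv2.imwrite('pics/full8.png',c['img'][:,:,::-1])
E
```

```text
time_s: 27.85
eef_pos: [0.5234, 0.2268, 0.243]
tcp_rot: [[0.007, 0.977, 0.213], [0.004, 0.213, -0.977], [-1.0, 0.008, -0.002]]
contact_force: [0.2, -0.2, -1.0]
finger_gap: 0.0851
time_s: 28.48
eef_pos: [0.4652, 0.4683, 0.2568]
tcp_rot: [[-0.004, 0.974, 0.225], [0.003, 0.225, -0.974], [-1.0, -0.003, -0.004]]
contact_force: [-0.5, -0.3, -0.7]
finger_gap: 0.0856
t 28.48 p [465.2 468.3 256.8] yaw 13.0 F [-0.5 -0.3 -0.7] gap 85.6 J7 -27.0
shift [23.64  0.04 25.01] turn 0.7
drvtop [534.  -20.3  28.8  28.9  23.3] [534.4 -22.6 166.1] 141 0.1659564145238459
hold [533.8 -21.1  64.   59.9  83.5] [530.3 -29.6  83.5] 369 0.08363478463995244
bar [522.3 225.4  11.9  82.4  11.8] [522.3 224.1  41.8] 99 0.0414950299479937
camL [ 522.5 -175.3   53.3   38.3   16.8] [ 515.2 -177.8   84.8] 223 0.08468465817155335
camR [ 562.4 -365.6   37.2   37.8   13.4] [ 562.3 -366.1   85. ] 301 0.08487701251910418
panel plane [ 0.00147991 -0.00060858  0.00826444] 1110 0.008673395921413973
```

View pics/full8.png

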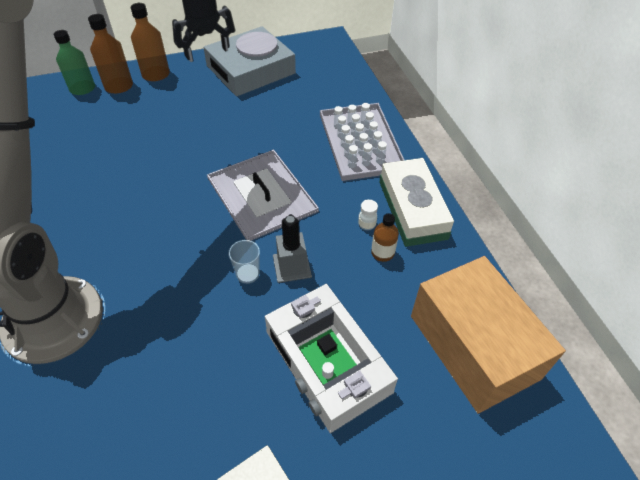

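The panel lies flat, handle up, in the tray at (262,190). The driver is home, both tongues are open, the glassware is where it was, and the gripper is clear. Handing in.

```bash
python3 -m crank '[0,0,0,0,1,0,0,0,0,1]'; python3 -c "
from station import r
print(r.hand_in())"
```

```text
time_s: 28.78
eef_pos: [0.4715, 0.459, 0.2588]
tcp_rot: [[0.001, 0.978, 0.21], [-0.0, 0.21, -0.978], [-1.0, 0.001, 0.0]]
contact_force: [1.4, 0.8, 0.6]
finger_gap: 0.0854
the job is handed in; nothing more can be done
None
```

I opened both fasteners with the screwdriver, put it back in its holder, and laid the panel in the tray. I handed the job in at about 28.8 s of the 72 s allowed; the hand-in reports no verdict.

My last checks, from one side-camera picture after letting go of the panel:

- **Fasteners:** both tongues look clear of the panel opening. The heads measured 14–17° against the instrument's yaw of about 14.4°, which matches the open stops. The left reading of 16.8° takes in part of the tongue.
- **Screwdriver:** its end stands at 166.1 mm, the same as at the start (166.0 mm), and its axis is within about 1 mm of the holder's centre.
- **Panel:** it lies flat (fitted slope under 0.002), handle up, about 1–2 mm from the tray's centre.
- **Glassware:** it looks unmoved in the picture, but I did not measure it.
- **Gripper:** it is clear of everything.

Two readings did not agree exactly. The top and side cameras differed by 2–3 mm in position, so I relied on the side camera, which matched the arm. The handle bar's top also read about 42 mm instead of the expected 44–45 mm, because the side camera reads heights about 1.5 mm low.

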